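# Lay up the supper tray and leave what belongs in the kitchen

## Robot

A 6-joint arm with a two-finger parallel gripper is mounted at the origin on a cart in front of the work surface, level with it; the furniture and walls round the work are solid. World frame = base frame: x ahead of the robot, y to its left, z up, the work surface at z = 0. Lengths are in m, angles in rad, forces in N, time in s.
With the tool pointing down it reaches from about 0.35 to 0.775 m from the base axis. Payload 5.5 kg.
Tool frame: the origin (TCP) lies between the finger pads; the fingertips stand 17 mm ahead of it and the grasp point (between the pads) lies 2 mm behind it (env.finger_overhang is the distance from the TCP to the fingertips, in m); z points along the fingers, y is the line along which they close (so a half turn about z gives the same grasp; the last joint's range is limited). The gripper opens to 85 mm and grips with 20 to 120 N. Pads are 22 mm wide; open, the fingers measure 114 mm over their backs; the gripper's body (76 mm by 85 mm) begins 54 mm behind the grasp point. The pads swing forward as they close: fully open they stand 13 mm farther back than shut.
Start: joints at [-1.463, 0.313, 0.046, 1.304, 0, 1.431], TCP at [0.141, -0.557, 0.248] pointing down, gripper open.
Joint ranges: [-2.76, 2.76], [-0.86, 1.69], [-1.03, 1.26], [-2.2, 2.34], [-1.47, 1.5], [-3.14, 3.14]. Speed limits (rad/s): [2.57, 2.57, 3.14, 3.14, 3.14, 3.14].

## Interface

Orientations are given as a unit quaternion [w, x, y, z].
In Python, from workcell import env gives the robot as it stands. The module is installed in compiled form; this text tells all that it offers.
- The arm moves only by the shell command python3 -m pendant 'ROWS' [FORCE]. ROWS is JSON, a list of rows, each a list of 5 numbers: the gripper's target within -1 to 1 (fully open at 1, half-way at 0, shut at -1), then the shift along the tool's x, y, z in m, then the turn about the tool's z in rad. A call has 1 to 8 rows; each row shifts and turns the commanded pose from where the row before left it, along the tool's axes as they then stand; what a row does not reach is not made up. A row lasts 1/8 s, in which the tool goes at most 62.5 mm and 10.7 degrees, less where a joint would pass 70% of its speed; a pose out of reach is approached as far as the arm can. A call with a gripper value outside its range is refused whole. The fingers move at their own pace and stop on an object; FORCE is the grip in N (left out, the last holds). Time passes only in rows, so rows that do not move let the fingers close. It gives the time, the measured TCP pose, the force, the opening and the grip force at its end, in the units of the state.
- env.get_state(): the state, without advancing time (a new reading comes with each control period).
- env.read_camera(name): name is "side" or "top" or "wrist"; returns the picture (384x512x3 uint8, red, green, blue); there is no depth.
- env.calibration(name): a dict with "K" (3x3 intrinsics, pixels), "T" (4x4, takes a point from camera to world coordinates); the wrist camera has in their place "tool_from_camera" (4x4, takes a point from camera to tool coordinates, whose origin is the TCP and whose axes are the flange's). Camera axes: x right, y down, z forward; pixel columns grow to the right and rows downward; lengths in m; the calibration is good to about 2 mm. A picture is of the moment at which its call begins: read the wrist's pose just before it. calibration takes no time and is no camera call.
- env.hand_in(): hands the job in; it is judged then, once.
Trained networks look in the newest picture that a camera, given by its name, has taken for a name from the list of things; names that differ only in an ending like _2 or _b are one class to them, and where a whole thing is asked for, a point or a joint stands for the part that bears it (a point fixed in the world has none). Each returns a list of dicts, best first, with "score" (0 to 1); they miss things now and then, are a little off and sometimes report something else, mostly with a low value. They report only what shows in the picture. A call takes as long as a camera call.
- env.recognise(camera, label): "centre" ([column, row] in pixels, amid what is visible of it).
The state is a dict: "clock": time; "joint_pos": joint angles; "qvel": joint speeds; "tau": joint torques, N m; "tcp_pos": TCP position; "orientation": TCP orientation; "wrist_force": force on the tool from outside, world axes, zero at the start; "ft_torque": the same for the moment, N m; "finger_gap": finger opening in m; "grip_force": force on a finger pad.
Only numpy, scipy, OpenCV 4.12 (cv2) and the standard library are available. Lean on these libraries where they do the work, as an engineer would, in place of code of your own. Each camera call takes 0.05 s, during which the arm holds its last target. There are 200 camera calls.

## Task

Make up the supper tray from what is on the worktop: the fork flat in the long dish, the teaspoon flat in the short dish, the drinks can standing upright in the wide cup and the salt shaker standing upright in the narrow cup. The food tin and the spice jar do not go on the tray: leave them where they are.

Things in the scene. Friction and masses are not known exactly. Their poses are not given: they have to be found in the camera images.
- fork: Steel table fork, 204 mm long, 28 mm wide at the tines, 18 mm high, 40 g, lying flat on the worktop with its length roughly along y. Origin under its centre, at the height of the surface it lies on; x along its length, z up. It can be gripped from above across its width at the origin.
- teaspoon: Steel teaspoon, 130 mm long, 27 mm wide at the bowl, 11 mm high, 20 g, lying flat with its length roughly along y. Origin under its centre, at the height of the surface it lies on; x along its length, z up. It can be gripped from above across its width at the origin.
- drinks_can: Full metal drinks can, straight-sided, 66 mm in diameter, 114 mm tall, 0.35 kg, standing upright. Origin at the centre of its underside, z up. Grip it round the body.
- salt_shaker: Small grey, glassy salt shaker with a waist and a domed grey cap pierced with holes: body 44 mm in diameter up to about 70 mm, then a 34 mm cap, 90 mm tall in all, 0.1 kg, standing upright. Origin at the centre of its underside, z up. Grip it round the body 50 to 60 mm up.
- spice_jar: Look-alike of the shaker, to be left where it stands: spice jar with a green screw cap and a printed label, 46 mm in diameter, 106 mm tall, upright. Origin at the centre of its underside.
- trough_long: Long white dish for the fork, one of four white inserts fixed on a dark wooden tray (250 x 298 mm, rim 23 mm, hand grips 49 mm high at its two ends). Open-topped: outside 234 x 86 mm, inside 226 x 78 mm, walls 24 mm high, floor 4 mm thick. Origin at the centre of its underside, 10 mm above the worktop; x along its length, z up. The dishes lie side by side, 90 mm apart, in either order.
- trough_short: Short white dish for the teaspoon, fixed on the tray beside the long one. Open-topped: outside 164 x 86 mm, inside 156 x 78 mm, walls 4 mm thick and 24 mm high, floor 4 mm thick. Origin at the centre of its underside, 10 mm above the worktop; x along its length, z up.
- cup_wide: Wide round white cup for the drinks can, fixed on the tray: outside diameter 88 mm, inside 80 mm, rim 36 mm above the origin, floor 4 mm thick. Origin at the centre of its underside, 10 mm above the worktop; z up. The two cups stand one behind the other, 112 mm between centres, in either order, their centres 97 mm from the centre line of the nearer dish.
- cup_narrow: Narrow round white cup for the salt shaker, fixed on the tray in line with the wide one: outside diameter 66 mm, inside 58 mm, rim 26 mm above the origin, floor 4 mm thick. Origin at the centre of its underside, 10 mm above the worktop; z up. Fingers do not fit inside beside the shaker: they stay above the rim.
- food_tin: Look-alike of the drinks can, to be left where it stands: ribbed steel food tin with a paper label, 75 mm in diameter, 110 mm tall, flat top, upright. Origin at the centre of its underside.

How it is judged:
At the end, for the whole second after the job is handed in: Fork on the long dish's floor, teaspoon on the short dish's (20 mm lengthwise, 30 mm across, 0.2 rad), can on the wide cup's floor, shaker on the narrow cup's (12 mm, upright to 0.15 rad), all released and at rest; food tin and spice jar within 30 mm of their start, upright (x of fork in the frame of trough_long between -0.02 and 0.02 m and y of fork in the frame of trough_long between -0.03 and 0.03 m and z of fork in the frame of trough_long below 0.012 m and angle between each of fork, teaspoon's own z axis and vertical below 0.2 rad and x of teaspoon in the frame of trough_short between -0.02 and 0.02 m and y of teaspoon in the frame of trough_short between -0.03 and 0.03 m and z of teaspoon in the frame of trough_short below 0.012 m and horizontal distance between drinks_can and cup_wide below 0.012 m and z of drinks_can in the frame of cup_wide below 0.01 m and angle between each of drinks_can, salt_shaker, spice_jar, food_tin's own z axis and vertical below 0.15 rad and horizontal distance between salt_shaker and cup_narrow below 0.012 m and z of salt_shaker in the frame of cup_narrow below 0.01 m and distance of each of food_tin, spice_jar from where it was at the start of the episode below 0.03 m and linear speed of each of fork, teaspoon, drinks_can, salt_shaker below 0.01 m/s); the robot touches nothing.
It fails at once if the food tin was moved more than 30 mm (distance of food_tin from where it was at the start of the episode above 0.03 m).
It fails at once if the spice jar was moved more than 30 mm (distance of spice_jar from where it was at the start of the episode above 0.03 m).
It also fails if it takes over 99 s, if anything falls off the work surface, if the arm or the gripper's body presses on something with over 40 N, if the wrist force passes 120 N, or if a joint passes its speed limit or range.

## Working session

There is one attempt and no reset: what is moved stays moved. The work goes in short steps, Python scripts to look and compute and a shell command to move; the robot and the scene stay as the last step left them, time stands still between calls to the robot, and variables do not carry over. Pictures are saved under pics/ and viewed, at most 14 in all, crops included, and the job is handed in when it is done.

```bash
mkdir -p pics
python3 - <<'E'
from workcell import env
import cv2,numpy as np
np.set_printoptions(precision=4,suppress=True)
for c in ["top","side"]:
    cv2.imwrite(f"pics/{c}0.png",env.read_camera(c)[:,:,::-1])
    k=env.calibration(c);print(c,k["K"],k["T"])
    for l in ["fork","teaspoon","drinks_can","salt_shaker","spice_jar","food_tin","trough_long","trough_short","cup_wide","cup_narrow"]:
        print(l,[(np.round(d["centre"],1).tolist(),round(d["score"],2)) for d in env.recognise(c,l)[:3]])
print(env.calibration("wrist"));print(env.get_state())
E
```

```text
top [[379.3093   0.     253.7933]
 [  0.     379.3093 194.1412]
 [  0.       0.       1.    ]] [[ 0.0153 -0.999   0.0426  0.427 ]
 [-0.9998 -0.0157 -0.0081  0.0163]
 [ 0.0087 -0.0425 -0.9991  1.0555]
 [ 0.      0.      0.      1.    ]]
fork [([285.0, 212.6], 0.58)]
teaspoon [([269.5, 177.4], 0.48)]
drinks_can [([330.7, 232.1], 0.95)]
salt_shaker [([336.8, 193.7], 0.61), ([159.6, 187.9], 0.42), ([278.1, 214.1], 0.38)]
spice_jar [([371.3, 230.6], 0.83), ([123.2, 208.9], 0.39)]
food_tin [([323.3, 146.0], 0.77)]
trough_long [([195.2, 185.1], 0.97)]
trough_short [([159.2, 187.6], 0.92), ([273.3, 210.5], 0.48)]
cup_wide [([125.5, 169.3], 0.8), ([334.3, 194.2], 0.51)]
cup_narrow [([121.3, 211.0], 0.76)]
side [[426.2141   0.     256.9908]
 [  0.     426.2141 192.018 ]
 [  0.       0.       1.    ]] [[-0.5902 -0.641   0.4906 -0.1317]
 [-0.8071  0.4594 -0.3708  0.4913]
 [ 0.0123 -0.6148 -0.7886  1.0067]
 [ 0.      0.      0.      1.    ]]
fork [([282.5, 198.2], 0.76)]
teaspoon [([269.6, 174.9], 0.56)]
drinks_can []
salt_shaker [([316.4, 156.6], 0.86)]
spice_jar [([187.3, 231.0], 0.62)]
food_ti
[... 253 characters left out ...]
'tool_from_camera': array([[ 0.0005, -0.9648, -0.2632,  0.0671],
       [ 1.    ,  0.0001,  0.0015,  0.0002],
       [-0.0015, -0.2632,  0.9648, -0.126 ],
       [ 0.    ,  0.    ,  0.    ,  1.    ]])}
{'clock': 1.1, 'joint_pos': array([-1.4626,  0.3132,  0.0461,  1.3036,  0.    ,  1.4312]), 'qvel': array([ 0.    , -0.0002, -0.0006,  0.001 , -0.0012,  0.0011]), 'tau': array([  0.0003, -48.0479,  29.8818,   0.0003,   0.    ,   0.    ]), 'tcp_pos': array([ 0.141 , -0.5575,  0.2483]), 'orientation': array([ 0.0001,  0.9923,  0.1236, -0.    ]), 'wrist_force': array([ 0.0306,  0.2605, -0.1472]), 'ft_torque': array([-0.0134,  0.0557, -0.0156]), 'grip_force': 0.0, 'finger_gap': 0.08529913838746252}
```

```bash
cd pics; python3 -c "
import cv2
a=cv2.imread('top0.png')[100:300,60:440];cv2.imwrite('a.png',cv2.resize(a,(760,400),interpolation=3))
a=cv2.imread('side0.png');cv2.imwrite('b.png',cv2.resize(a,(800,600),interpolation=3))"
```

```text
(no output)
```

View pics/a.png

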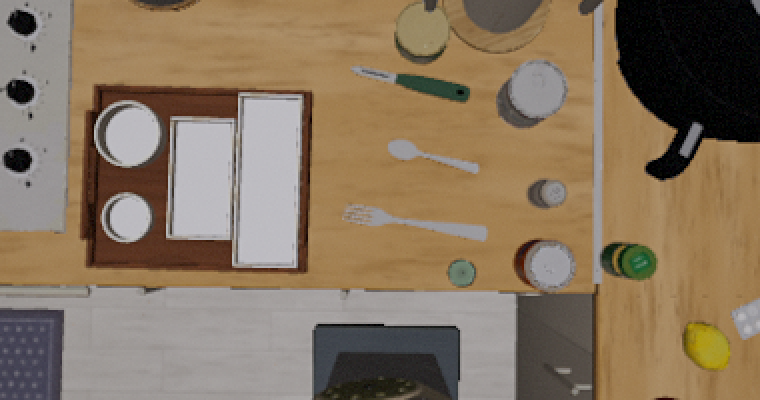

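View pics/b.png

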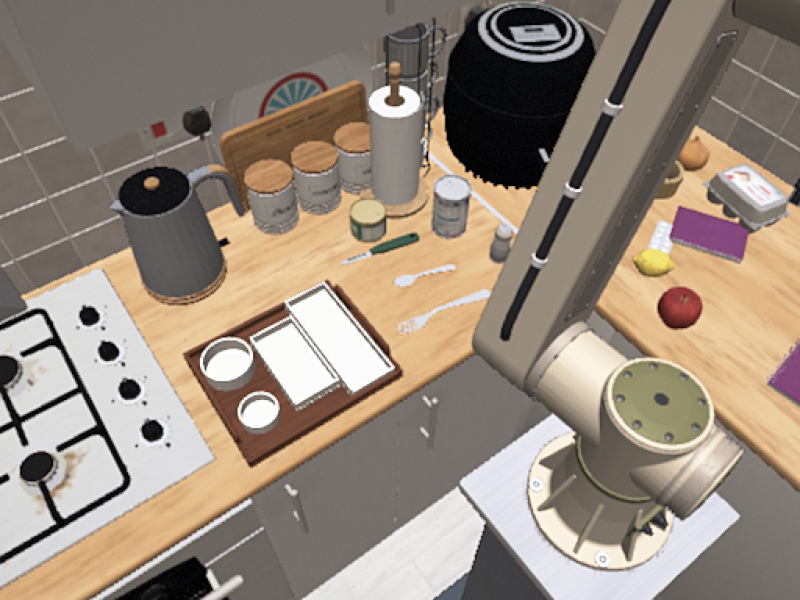

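Top view: tray at left with the cups (wide at crop (130,133), narrow at (127,218)) and dishes (short ~ (202,178), long ~ (270,180)). The spoon is at ~(432,156), fork ~(415,222), shaker ~(548,192), drinks can with a dark red body at (548,265) and food tin at (537,92). There are two green-capped candidates for the spice jar: (461,273) and (630,262). Next I'll measure positions by segmentation.

```bash
cat > h.py <<'E'
import numpy as np,cv2
from workcell import env
np.set_printoptions(precision=4,suppress=True)
def ray(K,T,uv,z):
    d=T[:3,:3]@np.linalg.solve(K,[uv[0],uv[1],1.]);o=T[:3,3]
    return o+d*(z-o[2])/d[2]
def cam(c,st=None):
    k=env.calibration(c)
    if c!="wrist":return k["K"],k["T"]
    w,x,y,z=st["orientation"];from scipy.spatial.transform import Rotation as R
    T=np.eye(4);T[:3,:3]=R.from_quat([x,y,z,w]).as_matrix();T[:3,3]=st["tcp_pos"]
    return k["K"],T@k["tool_from_camera"]
def blobs(img,K,T,z,amin=150,val=125,sat=70):
    h=cv2.cvtColor(img,cv2.COLOR_RGB2HSV);m=((h[...,1]<sat)&(h[...,2]>val)).astype(np.uint8)
    n,L,s,c=cv2.connectedComponentsWithStats(m)
    for i in range(1,n):
        if s[i,4]<amin or s[i,4]>40000: continue
        p=np.argwhere(L==i)[:,::-1].astype(np.float32);r=cv2.minAreaRect(p)
        q=np.array([ray(K,T,v,z)[:2] for v in cv2.boxPoints(r)]);e=q[1]-q[0],q[2]-q[1]
        l=max(e,key=np.linalg.norm)
        print(np.round(c[i]),s[i,4],"centre",q.mean(0),"size",np.linalg.norm(e,axis=1),"yaw",np.arctan2(l[1],l[0])%np.pi)
E
python3 - <<'E'
from h import *
img=cv2.imread('pics/top0.png')[:,:,::-1].copy();K,T=cam("top")
print("z=.034");blobs(img,K,T,.034)
for n,uv,z in [("can",(334,232.5),.114),("shaker",(336.8,196),.09),("tin",(328.5,145),.11),("jarA",(290.5,236.5),.106),("jarB",(375,231),.106),("wide",(125.3,167),.046),("narrow",(123.5,209),.036)]:
    print(n,ray(K,T,uv,z))
E
```

```text
z=.034
[286.  36.] 165 centre [ 0.9122 -0.0764] size [0.0275 0.0672] yaw 0.011015375023653018
[ 68. 157.] 5740 centre [0.5782 0.5637] size [0.346  0.2517] yaw 0.01246358702754576
[ 27. 109.] 1187 centre [0.6957 0.6297] size [0.1052 0.0958] yaw 1.5888939395125576
[453. 112.] 299 centre [ 0.7017 -0.5383] size [0.0348 0.1411] yaw 0.9898089763403637
[474. 108.] 169 centre [ 0.7199 -0.5975] size [0.0383 0.1469] yaw 1.4283236495134386
[358. 172.] 578 centre [ 0.5379 -0.2752] size [0.378  0.0133] yaw 3.1341706296507117
[ 24. 145.] 1210 centre [0.5907 0.6361] size [0.1155 0.0869] yaw 1.5879539263242577
[329. 144.] 632 centre [ 0.6101 -0.1941] size [0.0763 0.0766] yaw 0.005288937411087158
[180. 190.] 4666 centre [0.4812 0.2159] size [0.2356 0.1783] yaw 3.131614748328264
[125. 167.] 749 centre [0.5403 0.3611] size [0.0872 0.0865] yaw 2.3844244752741295
[ 24. 185.] 1194 centre [0.4881 0.6332] size [0.1124 0.0915] yaw 1.5870919365789165
[273. 177.] 238 centre [ 0.5169 -0.0527] size [0.0265 0.1261] yaw 1.3993605637419417
[123. 208.] 446 centre [0.4265 0.3597] size [0.064  0.0649] yaw 0.8061270439596022
[267. 211.] 420 centre [ 0.4265 -0.0291] size [0.0251 0.195 ] yaw 1.4468263926945981
[335. 233.] 424 centre [ 0.3688 -0.2139] size [0.0668 0.0606] yaw 2.3650475198860663
[160. 309.] 23014 centre [0.1536 0.2547] size [0.3686 0.8463] yaw 1.5853665167815154
[441. 255.] 464 centre [ 0.314 -0.503] size [0.0936 0.0416] yaw 2.041194390397793
[234. 374.] 344 centre [-0.0103  0.0572] size [0.0458 0.0844] yaw 0.7095163031687735
can [ 0.3751 -0.1915  0.114 ]
shaker [ 0.4667 -0.2034  0.09  ]
tin [ 0.5938 -0.1772  0.11  ]
jarA [ 0.3631 -0.0846  0.106 ]
jarB [ 0.3799 -0.2961  0.106 ]
wide [0.537  0.3515 0.046 ]
narrow [0.4252 0.3563 0.036 ]
```

```bash
python3 -c "
import cv2
a=cv2.imread('pics/top0.png')[130:260,240:400];cv2.imwrite('pics/c.png',cv2.resize(a,(736,598),interpolation=2))"
```

```text
(no output)
```

View pics/c.png

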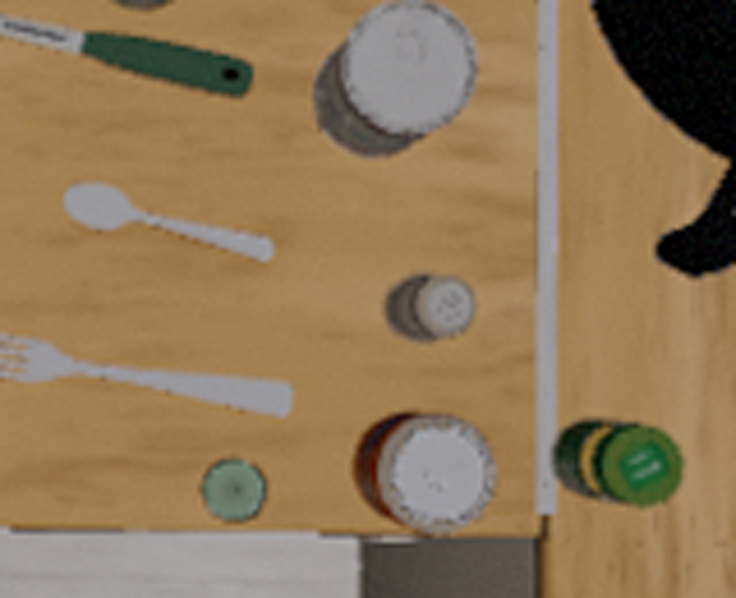

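Two green-capped items stand near the can: the large one at crop (640,465) is the spice jar (46 mm cap) and the small one at (235,490) is clutter. I'll treat both as obstacles. I'm turning the wrist to the fork's yaw first.

```bash
cat >> h.py <<'E'
def go(x=None,y=None,z=None,yaw=None):
    s=env.get_state();from scipy.spatial.transform import Rotation as R
    w,a,b,c=s["orientation"];M=R.from_quat([a,b,c,w]).as_matrix();psi=np.arctan2(M[1,0],M[0,0]);p=s["tcp_pos"]
    print("t",s["clock"],"tcp",p,"psi",round(psi,4),"tilt",round(float(np.arccos(min(1,-M[2,2]))),4),"gap",round(s["finger_gap"],4),"grip",round(s["grip_force"],1),"F",s["wrist_force"],"q6",s["joint_pos"][5])
    t=np.array([v if v is not None else p[i] for i,v in enumerate((x,y,z))])
    print("tool shift",M.T@(t-p),"turn",None if yaw is None else -((yaw-psi+np.pi)%(2*np.pi)-np.pi))
E
python3 -m pendant '[[1,0,0,0,-0.171],[1,0,0,0,-0.171],[1,0,0,0,-0.171],[1,0,0,0,-0.171],[1,0,0,0,-0.171],[1,0,0,0,-0.171],[1,0,0,0,-0.173],[1,0,0,0,0]]'; python3 -c "
from h import *
go(.4265,-.03,.248,1.447)"
```

```text
clock: 2.1
tcp_pos: [0.141, -0.5575, 0.2483]
orientation: [0.0, 0.75, 0.661, -0.0]
wrist_force: [1.3, 0.1, 0.5]
finger_gap: 0.0856
grip_force: 0.0
t 2.1 tcp [ 0.141  -0.5575  0.2483] psi 1.445 tilt 0.0001 gap 0.0856 grip 0.0 F [1.3306 0.1316 0.4864] q6 0.2340293142505875
tool shift [0.5591 0.217  0.0003] turn -0.0020477439836774636
```

```bash
python3 -m pendant '[[0,0.052,0.02,0,0],[0,0.052,0.02,0,0],[0,0.052,0.02,0,0],[0,0.052,0.02,0,0],[0,0.052,0.02,0,0],[0,0.052,0.02,0,0],[0,0.052,0.02,0,0],[0,0.052,0.02,0,0]]' >/dev/null; python3 -m pendant '[[0,0.048,0.019,0,0],[0,0.048,0.019,0.02,0],[0,0.047,0.019,0.02,0],[0,0,0,0,0],[0,0,0,0,0]]'
python3 - <<'E'
from h import *
go(.4265,-.03,.02,1.447)
s=env.get_state();img=env.read_camera("wrist");cv2.imwrite("pics/w1.png",img[:,:,::-1])
K,T=cam("wrist",s);print("fork z.01");blobs(img,K,T,.009)
for l in ["fork","teaspoon"]: print(l,[(d["centre"],ray(K,T,d["centre"],.008)) for d in env.recognise("wrist",l)[:2]])
E
```

```text
clock: 3.72
tcp_pos: [0.4253, -0.0296, 0.2084]
orientation: [0.0, 0.75, 0.662, -0.0]
wrist_force: [-0.4, -0.4, 0.3]
finger_gap: 0.0424
grip_force: 0.0
t 3.725 tcp [ 0.4253 -0.0296  0.2084] psi 1.4458 tilt 0.0006 gap 0.0424 grip 0.0 F [-0.4478 -0.4363  0.2533] q6 1.4379440565256205
tool shift [-0.0002  0.0013  0.1884] turn -0.0011588525952439532
fork z.01
[72. 36.] 10378 centre [0.2756 0.1074] size [0.1297 0.063 ] yaw 3.017304563694221
[471.  78.] 909 centre [0.6302 0.0309] size [0.0644 0.0133] yaw 1.3648523548620255
[261. 158.] 2940 centre [ 0.4275 -0.0282] size [0.0245 0.1996] yaw 1.4579657920545395
[357. 166.] 1756 centre [ 0.517  -0.0533] size [0.1278 0.0264] yaw 1.3152533556347819
[135. 202.] 3113 centre [ 0.2807 -0.0453] size [0.1153 0.0433] yaw 3.1380964085660374
[ 12. 271.] 2141 centre [ 0.1575 -0.0939] size [0.0355 0.1315] yaw 1.26998676857252
[205. 232.] 356 centre [ 0.3598 -0.0928] size [0.0248 0.0354] yaw 2.6835629321441528
[499. 318.] 518 centre [ 0.6678 -0.2391] size [0.0346 0.0348] yaw 1.6422567010615974
fork [([258.5, 160.9], array([ 0.4252, -0.0229,  0.008 ]))]
teaspoon [([355.9, 150.3], array([ 0.5211, -0.0243,  0.008 ]))]
```

View pics/w1.png

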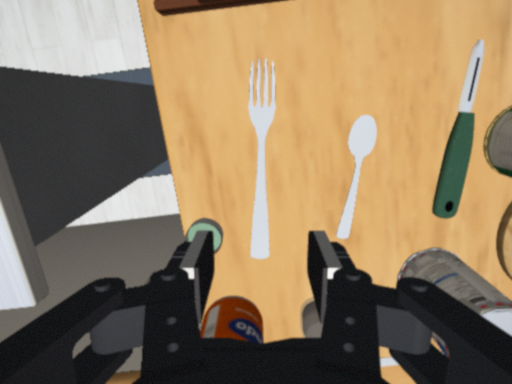

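The fork lies at wrist pixel (261,158), teaspoon at (357,166), both matching the top camera. The small green cap is at (205,235) and clear of the descent.

```bash
python3 -m pendant '[[0,0,0.0015,0.05,0],[0,0,0,0.05,0],[0,0,0,0.05,0],[0,0,0,0.028,0],[0,0,0,0.01,0],[0,0,0,0,0],[-1,0,0,0,0],[-1,0,0,0,0]]' 40; python3 -m pendant '[[-1,0,0,0,0],[-1,0,0,0,0],[-1,0,0,-0.03,0],[-1,0,0,-0.06,0],[-1,0,0,-0.05,0],[-1,0,0,0,0]]'
python3 - <<'E'
from h import *
go(.481,.171,.12,3.13)
img=env.read_camera("wrist");cv2.imwrite("pics/w2.png",img[:,:,::-1])
E
```

```text
clock: 4.88
tcp_pos: [0.4283, -0.0303, 0.0217]
orientation: [0.001, 0.75, 0.662, 0.001]
wrist_force: [-0.9, 0.2, 4.9]
finger_gap: 0.0188
grip_force: 35.6
clock: 5.62
tcp_pos: [0.43, -0.0304, 0.1646]
orientation: [0.004, 0.749, 0.662, 0.003]
wrist_force: [1.3, 0.3, -0.5]
finger_gap: 0.0185
grip_force: 34.5
t 5.625 tcp [ 0.43   -0.0304  0.1646] psi 1.4472 tilt 0.0092 gap 0.0185 grip 34.5 F [ 1.3483  0.2668 -0.4545] q6 1.4371635070379007
tool shift [0.2062 0.0253 0.0446] turn -1.6828454272800375
```

View pics/w2.png

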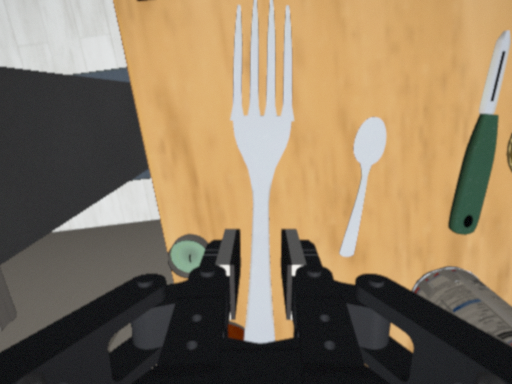

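The fork hangs level between the pads, centred. Carry it to the long dish.

```bash
python3 -m pendant '[[-1,0.05,0.006,0,0],[-1,0.052,0.006,0,0],[-1,0.052,0.006,0,0],[-1,0.052,0.007,0,0],[-1,0,0,0.01,-0.185],[-1,0,0,0.01,-0.185],[-1,0,0,0.01,-0.185],[-1,0,0,0.01,-0.185]]' >/dev/null; python3 -m pendant '[[-1,0,0,0,-0.185],[-1,0,0,0,-0.185],[-1,0,0,0,-0.185],[-1,0,0,0,-0.185],[-1,0,0,0,-0.185],[-1,0,0,0,-0.018],[-1,0,0,0,0],[-1,0,0,0,0]]'
python3 - <<'E'
from h import *
go(.481,.171,.035,3.13)
for c in ["wrist"]:
  s=env.get_state();img=env.read_camera(c);cv2.imwrite("pics/w3.png",img[:,:,::-1])
  K,T=cam(c,s);blobs(img,K,T,.034,400)
E
```

```text
clock: 7.68
tcp_pos: [0.477, 0.1715, 0.1199]
orientation: [-0.0, 0.007, 1.0, -0.0]
wrist_force: [-0.5, -0.1, -0.3]
finger_gap: 0.0184
grip_force: 34.5
t 7.675 tcp [0.477  0.1715 0.1199] psi 3.1281 tilt 0.0006 gap 0.0184 grip 34.5 F [-0.5075 -0.1456 -0.2869] q6 0.2001543902181873
tool shift [-0.004  -0.0004  0.0849] turn -0.0018857443209423508
[260. 147.] 33661 centre [0.4721 0.171 ] size [0.084  0.2301] yaw 0.044939320674943224
[393. 177.] 24358 centre [0.4718 0.2579] size [0.1536 0.0852] yaw 3.0243436054022874
[ 27. 256.] 1369 centre [0.5148 0.0085] size [0.0241 0.0369] yaw 1.2815353211611091
[494. 290.] 2371 centre [0.5501 0.336 ] size [0.0267 0.0844] yaw 0.18162898770159142
```

View pics/w3.png

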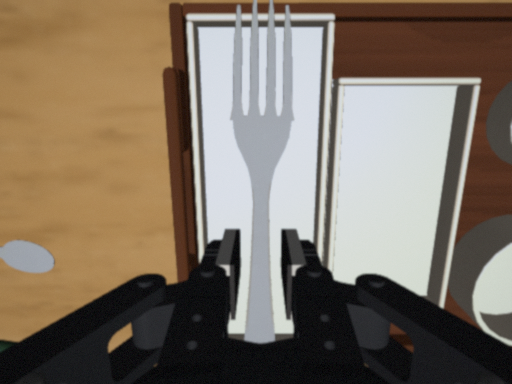

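Fork is over the long dish: dish end at row ~16, side walls at columns 188–332 (centre 260), short dish end at row ~81, columns 336–478. I'll check the dish ends numerically.

Run:
```python
from h import *
s=env.get_state();K,T=cam("wrist",s)
e=ray(K,T,(260,16),.034);print("long end",e,"centre x",e[0]+.117, "y", ray(K,T,(188,20),.034)[1],ray(K,T,(332,20),.034)[1])
e=ray(K,T,(407,81),.034);print("short end",e,"centre x",e[0]+.082,"y",ray(K,T,(336,85),.034)[1],ray(K,T,(478,85),.034)[1])
e=ray(K,T,(265,3),.115);print("fork tip",e,"centre",e[0]+.102)
```

```text
long end [0.3656 0.1724 0.034 ] centre x 0.4825638119554244 y 0.1308640413211102 0.21379560848546988
short end [0.4022 0.2604 0.034 ] centre x 0.48422410596700677 y 0.21777787071810548 0.30345125002638523
fork tip [0.3788 0.1741 0.115 ] centre 0.48081669325602083
```

```bash
python3 -m pendant '[[-1,-0.003,0,0.04,0],[-1,0,0,0.03,0],[-1,0,0,0.01,0],[-1,0,0,0.005,0],[-1,0,0,0,0],[-0.2,0,0,0,0],[-0.2,0,0,0,0],[-0.2,0,0,0,0]]'; python3 -m pendant '[[-0.2,0,0,-0.03,0],[-0.2,0,0,-0.06,0],[-0.2,0,0,-0.06,0],[0,0,0,-0.03,0],[0,0,0,0,0]]'
python3 - <<'E'
from h import *
go(.5165,-.0535,.215,1.4)
s=env.get_state();img=env.read_camera("wrist");cv2.imwrite("pics/w4.png",img[:,:,::-1])
E
```

```text
clock: 8.72
tcp_pos: [0.4806, 0.1715, 0.0356]
orientation: [0.0, 0.006, 1.0, 0.0]
wrist_force: [0.3, 0.3, 0.0]
finger_gap: 0.0342
grip_force: 0.0
clock: 9.35
tcp_pos: [0.482, 0.1718, 0.2182]
orientation: [0.003, 0.006, 1.0, 0.001]
wrist_force: [0.4, 0.1, -0.3]
finger_gap: 0.0426
grip_force: 0.0
t 9.35 tcp [0.482  0.1718 0.2182] psi 3.1298 tilt 0.0061 gap 0.0426 grip 0.0 F [ 0.3643  0.0725 -0.2886] q6 0.19733058750363522
tool shift [-0.0371 -0.2249  0.0032] turn 1.7297781240507515
```

View pics/w4.png

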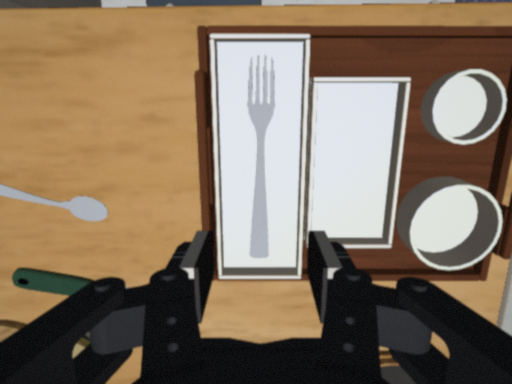

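Fork flat and centred in the long dish at (260,158). Narrow cup is near (464,106) and wide cup near (451,222). Next is the teaspoon; from its ends in the top crop its yaw is about 1.33.

```bash
python3 -m pendant '[[0,-0.009,-0.056,0,0],[0,-0.009,-0.056,0,0],[0,-0.009,-0.056,0,0],[0,-0.009,-0.056,0,0],[0,0,0,0.02,0.18],[0,0,0,0.02,0.18],[0,0,0,0.02,0.18],[0,0,0,0,0.18]]' >/dev/null; python3 -m pendant '[[0,0,0,0,0.18],[0,0,0,0,0.18],[0,0,0,0,0.18],[0,0,0,0,0.18],[0,0,0,0,0.18],[0,0,0,0,0.18],[0,0,0,0,0],[0,0,0,0,0]]'
python3 - <<'E'
from h import *
go(.517,-.0535,.018,1.33)
s=env.get_state();img=env.read_camera("wrist");cv2.imwrite("pics/w5.png",img[:,:,::-1])
K,T=cam("wrist",s);blobs(img,K,T,.006,1000)
print([ (d["centre"],ray(K,T,d["centre"],.006)) for d in env.recognise("wrist","teaspoon")[:1]])
E
```

```text
clock: 11.4
tcp_pos: [0.5129, -0.0528, 0.1542]
orientation: [-0.001, 0.786, 0.618, -0.001]
wrist_force: [0.9, -0.2, 0.4]
finger_gap: 0.0425
grip_force: 0.0
t 11.4 tcp [ 0.5129 -0.0528  0.1542] psi 1.3327 tilt 0.0019 gap 0.0425 grip 0.0 F [ 0.9356 -0.1693  0.4489] q6 1.5506583631188007
tool shift [0.0002 0.0044 0.1362] turn 0.002722001121324702
[387.  43.] 1271 centre [0.6322 0.028 ] size [0.0594 0.0131] yaw 1.3591101978704303
[266. 162.] 2492 centre [ 0.5178 -0.0538] size [0.0261 0.1285] yaw 1.3503451396320445
[([264.7, 141.1], array([ 0.5247, -0.0219,  0.006 ]))]
```

View pics/w5.png

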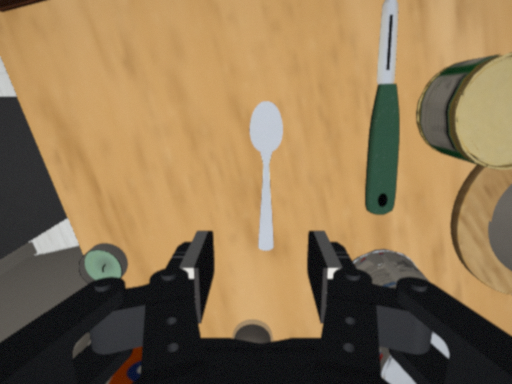

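The spoon at (266,165) is aligned with the fingers; shift 5 mm in tool y and descend.

```bash
python3 -m pendant '[[0,-0.001,0.005,0.05,0],[0,0,0,0.05,0],[0,0,0,0.025,0],[0,0,0,0.01,0],[0,0,0,0,0],[-1,0,0,0,0],[-1,0,0,0,0],[-1,0,0,0,0]]' 40; python3 -m pendant '[[-1,0,0,0,0],[-1,0,0,-0.03,0],[-1,0,0,-0.06,0],[-1,0,0,-0.03,0],[-1,0,0,0,0]]'
python3 - <<'E'
from h import *
go(.482,.261,.12,3.13)
img=env.read_camera("wrist");cv2.imwrite("pics/w6.png",img[:,:,::-1])
import cv2
i=cv2.imread("pics/w4.png")[:,:,::-1].copy()
K=env.calibration("wrist")["K"]
s={"tcp_pos":np.array([.482,.1718,.2182]),"orientation":np.array([.003,.006,1.,.001])/np.linalg.norm([.003,.006,1.,.001])}
K,T=cam("wrist",s)
for n,uv,z in [("narrow",(464,106),.036),("wide",(451,222),.046),("short a",(361,78),.034),("short b",(356,247),.034)]:print(n,ray(K,T,uv,z))
E
```

```text
clock: 12.5
tcp_pos: [0.5203, -0.0557, 0.0233]
orientation: [0.002, 0.787, 0.617, 0.001]
wrist_force: [-1.6, -0.2, 11.8]
finger_gap: 0.0137
grip_force: 36.9
clock: 13.12
tcp_pos: [0.5208, -0.0557, 0.1443]
orientation: [0.003, 0.787, 0.617, 0.002]
wrist_force: [-0.0, 0.1, -0.7]
finger_gap: 0.0108
grip_force: 37.5
t 13.125 tcp [ 0.5208 -0.0557  0.1443] psi 1.33 tilt 0.0081 gap 0.0108 grip 37.5 F [-0.0003  0.095  -0.671 ] q6 1.5517262988395166
tool shift [ 0.2983 -0.1134  0.0233] turn -1.8000243413022616
narrow [0.4255 0.3556 0.036 ]
wide [0.5321 0.3537 0.046 ]
short a [0.4006 0.2625 0.034 ]
short b [0.5626 0.2687 0.034 ]
```

View pics/w6.png

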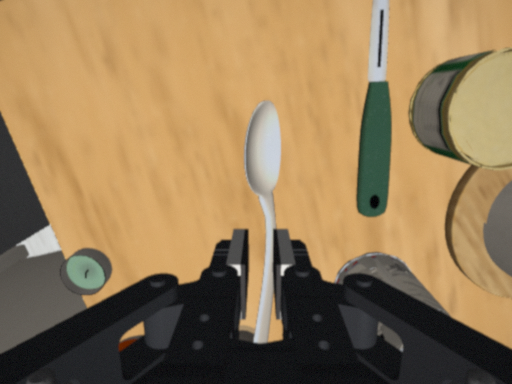

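The spoon is held near its centre, slightly rolled (bowl at (263,148)). Carry it to the short dish.

```bash
python3 -m pendant '[[-1,0.048,-0.019,-0.01,0],[-1,0.05,-0.019,0,0],[-1,0.05,-0.019,0,0],[-1,0.05,-0.019,0,0],[-1,0.05,-0.019,0,0],[-1,0.05,-0.019,0,0],[-1,0,0,0.01,-0.18],[-1,0,0,0.01,-0.18]]' >/dev/null; python3 -m pendant '[[-1,0,0,0.01,-0.18],[-1,0,0,0.01,-0.18],[-1,0,0,0,-0.18],[-1,0,0,0,-0.18],[-1,0,0,0,-0.18],[-1,0,0,0,-0.18],[-1,0,0,0,-0.18],[-1,0,0,0,-0.18]]' >/dev/null;  python3 -m pendant '[[-1,0,0,0,0],[-1,0,0,0,0]]'
python3 - <<'E'
from h import *
go(.483,.262,.037,3.13)
img=env.read_camera("wrist");cv2.imwrite("pics/w7.png",img[:,:,::-1])
E
```

```text
clock: 15.42
tcp_pos: [0.4781, 0.2613, 0.1095]
orientation: [-0.001, 0.007, 1.0, -0.0]
wrist_force: [-0.2, 0.6, -0.3]
finger_gap: 0.0107
grip_force: 37.5
t 15.425 tcp [0.4781 0.2613 0.1095] psi 3.1269 tilt 0.0014 gap 0.0107 grip 37.5 F [-0.1884  0.6261 -0.2844] q6 0.3675516574785847
tool shift [-0.0049  0.0008  0.0725] turn -0.0031386256264798185
```

View pics/w7.png

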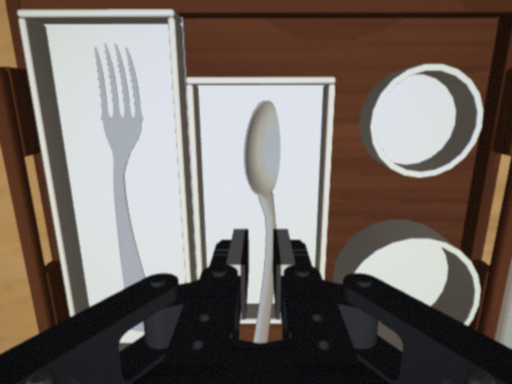

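```bash
python3 -m pendant '[[-1,-0.006,0,0.035,0],[-1,0,0,0.025,0],[-1,0,0,0.01,0],[-1,0,0,0.003,0],[-1,0,0,0,0],[-0.3,0,0,0,0],[-0.3,0,0,0,0],[-0.3,0,0,0,0]]'; python3 -m pendant '[[-0.3,0,0,-0.03,0],[-0.3,0,0,-0.06,0],[-0.3,0,0,-0.06,0],[0.2,0,0,-0.03,0],[0.2,0,0,0,0]]'
python3 - <<'E'
from h import *
go(.4667,-.2034,.215,1.7)
s=env.get_state();img=env.read_camera("wrist");cv2.imwrite("pics/w8.png",img[:,:,::-1])
K,T=cam("wrist",s);blobs(img,K,T,.034,1000);print(T)
i7=cv2.imread("pics/w7.png");K,T7=cam("wrist",{"tcp_pos":np.array([.4781,.2613,.1095]),"orientation":np.array([0,.007,1,0])})
print("narrow from w7",ray(K,T7,(421,121),.036))
for l in ["fork","teaspoon","cup_wide","cup_narrow"]:print(l,[d["centre"] for d in env.recognise("wrist",l)[:1]])
E
```

```text
clock: 16.48
tcp_pos: [0.4847, 0.2615, 0.0371]
orientation: [-0.0, 0.006, 1.0, -0.0]
wrist_force: [-0.3, 0.3, -0.6]
finger_gap: 0.03
grip_force: 0.0
clock: 17.1
tcp_pos: [0.4864, 0.2621, 0.22]
orientation: [0.003, 0.006, 1.0, 0.001]
wrist_force: [0.2, 0.2, -0.4]
finger_gap: 0.0515
grip_force: 0.0
t 17.1 tcp [0.4864 0.2621 0.22  ] psi 3.1296 tilt 0.0055 gap 0.0515 grip 0.0 F [ 0.246   0.16   -0.3648] q6 0.3609772212606403
tool shift [ 0.0141 -0.4657  0.0041] turn 1.4296063166282134
[164. 140.] 19322 centre [0.4812 0.1667] size [0.0862 0.2363] yaw 3.1291006217520385
[365. 103.] 3936 centre [0.4272 0.3592] size [0.0648 0.0654] yaw 0.8495197495484138
[259. 155.] 15385 centre [0.4823 0.2608] size [0.0862 0.1648] yaw 0.026827615667069146
[474. 194.] 14494 centre [0.5372 0.4677] size [0.0743 0.2649] yaw 0.18739556401682847
[359. 215.] 4377 centre [0.5386 0.3632] size [0.0792 0.089 ] yaw 1.0875994115985348
[[ 0.0115  0.963   0.2694  0.4196]
 [ 0.9999 -0.0112 -0.0025  0.2626]
 [ 0.0006  0.2694 -0.963   0.3457]
 [ 0.      0.      0.      1.    ]]
narrow from w7 [0.4262 0.3555 0.036 ]
fork [[165.2, 141.0]]
teaspoon [[255.4, 132.1]]
cup_wide [[362.7, 214.6]]
cup_narrow [[363.2, 103.1]]
```

View pics/w8.png

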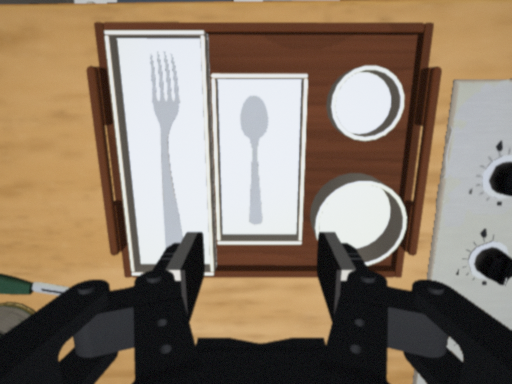

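Fork and spoon are both flat in their dishes ((165,140), (255,160)). The cups' rims are at (366,103) narrow and (360,218) wide. All estimates agree on narrow ≈ (0.426,0.357) and wide ≈ (0.538,0.355). For shaker and can I keep this wrist angle, since closing along y clears the neighbours.

```bash
python3 -m pendant '[[0.5,0.002,-0.058,0,0],[0.5,0.002,-0.058,0,0],[0.5,0.002,-0.058,0,0],[0.5,0.002,-0.058,0,0],[0.5,0.002,-0.058,0,0],[0.5,0.002,-0.058,0,0],[0.5,0.002,-0.058,0,0],[0.5,0.002,-0.058,0,0]]'>/dev/null;  python3 -m pendant '[[0.5,0,0,0,0],[0.5,0,0,0,0]]'
python3 - <<'E'
from h import *
go(.4667,-.2034,.06,3.13)
s=env.get_state();img=env.read_camera("wrist");cv2.imwrite("pics/w9.png",img[:,:,::-1])
K,T=cam("wrist",s)
for l,z in [("salt_shaker",.05),("drinks_can",.08)]:print(l,[(d["centre"],d["score"],ray(K,T,d["centre"],z)) for d in env.recognise("wrist",l)[:2]])
E
```

```text
clock: 18.6
tcp_pos: [0.4624, -0.2018, 0.2161]
orientation: [-0.001, 0.006, 1.0, 0.001]
wrist_force: [-0.2, 0.3, -0.3]
finger_gap: 0.0641
grip_force: 0.0
t 18.6 tcp [ 0.4624 -0.2018  0.2161] psi 3.1289 tilt 0.0029 gap 0.0641 grip 0.0 F [-0.2019  0.2752 -0.3119] q6 -0.5582857990221664
tool shift [-0.0047 -0.0018  0.1561] turn -0.0011280675848164279
salt_shaker [([255.9, 179.9], 0.62, array([ 0.4667, -0.206 ,  0.05  ]))]
drinks_can [([265.7, 65.0], 0.55, array([ 0.3726, -0.1969,  0.08  ])), ([114.7, 76.4], 0.22, array([ 0.3792, -0.3091,  0.08  ]))]
```

View pics/w9.png

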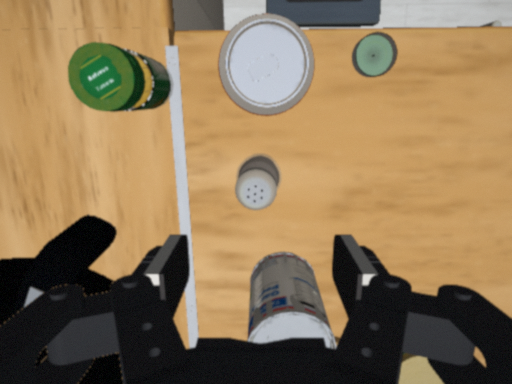

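Shaker cap at (257,190), can top centred at (266.5,63), food tin between the open fingers at (290,310), spice jar at (105,76).

Run:
```python
from h import *
s=env.get_state();K,T=cam("wrist",s)
print("shaker",ray(K,T,(257,191),.085),"can",ray(K,T,(266.5,63.5),.114))
a=ray(K,T,(249+0,300),0.0)
go(.467,-.2045,.065,3.13)
```

```text
shaker [ 0.4684 -0.2038  0.085 ] can [ 0.3755 -0.1963  0.114 ]
t 18.75 tcp [ 0.4631 -0.2008  0.2169] psi 3.1318 tilt 0.0011 gap 0.0646 grip 0.0 F [-0.2105  0.3497 -0.571 ] q6 -0.5586148976148467
tool shift [-0.0041 -0.0038  0.1519] turn 0.0017993775740805518
```

```bash
python3 -m pendant '[[0.5,-0.0045,-0.0025,0.05,0],[0.5,0,0,0.05,0],[0.5,0,0,0.045,0],[0.5,0,0,0.02,0],[0.5,0,0,0,0],[-1,0,0,0,0],[-1,0,0,0,0],[-1,0,0,0,0]]' 30; python3 -m pendant '[[-1,0,0,0,0],[-1,0,0,-0.03,0],[-1,0,0,-0.05,0],[-1,0,0,-0.04,0],[-1,0,0,-0.02,0],[-1,0,0,0,0]]'; python3 -c "
from h import *
go(.426,.357,.20,3.13)"
```

```text
clock: 19.75
tcp_pos: [0.4689, -0.2053, 0.054]
orientation: [0.002, 0.006, 1.0, -0.001]
wrist_force: [-0.7, 1.3, 6.5]
finger_gap: 0.0376
grip_force: 30.5
clock: 20.5
tcp_pos: [0.4687, -0.2057, 0.1943]
orientation: [0.002, 0.006, 1.0, -0.001]
wrist_force: [0.7, -0.4, -1.9]
finger_gap: 0.0377
grip_force: 30.3
t 20.5 tcp [ 0.4687 -0.2057  0.1943] psi 3.1296 tilt 0.0046 gap 0.0377 grip 30.3 F [ 0.6616 -0.4443 -1.9038] q6 -0.5584157161757667
tool shift [ 0.0494  0.5621 -0.0073] turn -0.00035503143118598146
```

```bash
python3 -m pendant '[[-1,0.005,0.055,0,0],[-1,0.005,0.056,0,0],[-1,0.005,0.056,0,0],[-1,0.005,0.056,0,0],[-1,0.005,0.056,0,0],[-1,0.005,0.056,0,0],[-1,0.005,0.056,0,0],[-1,0.005,0.056,0,0]]'>/dev/null;  python3 -m pendant '[[-1,0.005,0.056,0,0],[-1,0.004,0.058,0,0],[-1,0,0,0,0],[-1,0,0,0,0],[-1,0,0,0,0]]'
python3 - <<'E'
from h import *
go(.427,.357,.068,3.13)
s=env.get_state();img=env.read_camera("wrist");cv2.imwrite("pics/w10.png",img[:,:,::-1])
K,T=cam("wrist",s)
i=env.read_camera("top");cv2.imwrite("pics/t10.png",i[:,:,::-1])
E
```

```text
clock: 22.12
tcp_pos: [0.4251, 0.3553, 0.1916]
orientation: [-0.001, 0.007, 1.0, -0.001]
wrist_force: [0.4, -0.4, -0.0]
finger_gap: 0.0375
grip_force: 30.4
t 22.125 tcp [0.4251 0.3553 0.1916] psi 3.1282 tilt 0.0015 gap 0.0375 grip 30.4 F [ 0.4252 -0.3812 -0.0268] q6 0.564748631836158
tool shift [-0.002   0.0019  0.1236] turn -0.0017608767306622752
```

View pics/w10.png

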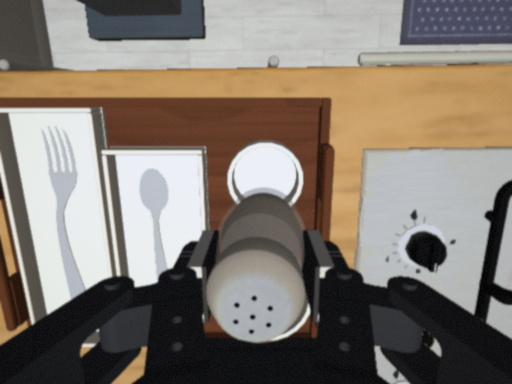

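Shaker is upright between the pads (axis ~ column 260), with the narrow cup rim ahead, centred at about (265.5,178).

Run:
```python
from h import *
s={"tcp_pos":np.array([.4251,.3553,.1916]),"orientation":np.array([-.001,.007,1,-.001])};K,T=cam("wrist",s)
print("cup",ray(K,T,(265.5,179),.036))
p=T[:3,:3].T@(np.array([.426,.3553,.145])-T[:3,3]);print("expected base px",K@(p/p[2]))
img=cv2.imread("pics/w10.png");h=cv2.cvtColor(img,cv2.COLOR_BGR2HSV)
m=((h[...,1]<60)&(h[...,2]>110)).astype(np.uint8)[135:200,220:312]
y,x=np.nonzero(m);print("rim cols",x.min()+220,x.max()+220,"top row",y.min()+135)
for r in (170,180,190):
  c=np.nonzero(m[r-135])[0];print(r,c.min()+220,c.max()+220)
```

```text
cup [0.4262 0.359  0.036 ]
expected base px [260.993  224.6178   1.    ]
rim cols 227 303 top row 142
170 228 302
180 227 303
190 229 301
```

```bash
python3 -m pendant '[[-1,-0.002,0.003,0.03,0],[-1,0,0,0.03,0],[-1,0,0,0.03,0],[-1,0,0,0.02,0],[-1,0,0,0.01,0],[-1,0,0,0.003,0],[-1,0,0,0,0],[-1,0,0,0,0]]'; python3 -c "
from h import *
go(.427,.357,.068,3.13)"
```

```text
clock: 23.22
tcp_pos: [0.4279, 0.36, 0.0702]
orientation: [0.001, 0.006, 1.0, 0.0]
wrist_force: [-0.2, -0.7, -0.6]
finger_gap: 0.0371
grip_force: 30.4
t 23.225 tcp [0.4279 0.36   0.0702] psi 3.1297 tilt 0.0016 gap 0.0371 grip 30.4 F [-0.198  -0.6582 -0.639 ] q6 0.5676659567630256
tool shift [ 0.0009 -0.003   0.0022] turn -0.0002540455120776386
```

```bash
python3 -m pendant '[[-1,0.001,-0.0015,0.0015,0],[-1,0,0,0,0],[0.45,0,0,0,0],[0.45,0,0,0,0],[0.45,0,0,0,0],[0.45,0,0,-0.02,0],[0.45,0,0,-0.05,0],[1,0,0,-0.06,0]]'
python3 - <<'E'
from h import *
go(.3755,-.195,.22,3.13)
s=env.get_state();img=env.read_camera("wrist");cv2.imwrite("pics/w11.png",img[:,:,::-1])
for c in ("wrist","top"):
  if c=="top":env.read_camera(c)
  K,T=cam(c,s)
  print(c,[(d["centre"],d["score"],ray(K,T,d["centre"],.06)) for d in env.recognise(c,"salt_shaker")[:2]])
E
```

```text
clock: 24.22
tcp_pos: [0.4255, 0.3576, 0.198]
orientation: [-0.001, 0.006, 1.0, -0.001]
wrist_force: [1.6, 0.7, 0.5]
finger_gap: 0.0781
grip_force: 0.0
t 24.225 tcp [0.4255 0.3576 0.198 ] psi 3.1298 tilt 0.0029 gap 0.0781 grip 0.0 F [1.6071 0.7011 0.4838] q6 0.566359530556009
tool shift [ 0.0435 -0.5532 -0.021 ] turn -0.0002301860253113297
wrist [([260.8, 184.7], 0.98, array([0.427 , 0.3574, 0.06  ]))]
top []
```

View pics/w11.png

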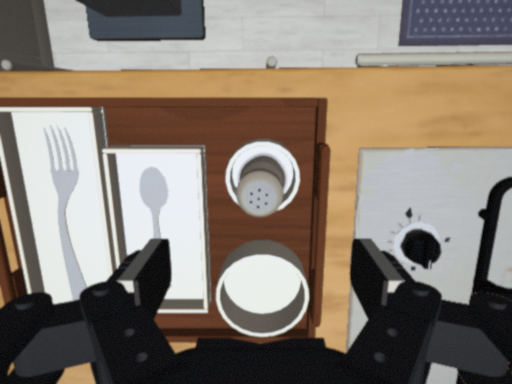

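Shaker stands in the narrow cup (cap (260,195), cup centre ~(263,177)). The wide cup's rim is centred at about (263,292). The can is next.

```bash
python3 -m pendant '[[1,0.004,-0.055,-0.02,0],[1,0.004,-0.055,0,0],[1,0.004,-0.055,0,0],[1,0.005,-0.055,0,0],[1,0.005,-0.055,0,0],[1,0.005,-0.055,0,0],[1,0.004,-0.055,0,0],[1,0.004,-0.055,0,0]]'>/dev/null;  python3 -m pendant '[[1,0.005,-0.055,0,0],[1,0.004,-0.056,0,0],[1,0,0,0,0],[1,0,0,0,0],[1,0,0,0,0]]'
python3 - <<'E'
from h import *
go(.3755,-.194,.22,3.13)
s=env.get_state();img=env.read_camera("wrist");K,T=cam("wrist",s)
g=cv2.cvtColor(img,cv2.COLOR_RGB2HSV);m=((g[...,1]<60)&(g[...,2]>110)).astype(np.uint8)
n,L,st,c=cv2.connectedComponentsWithStats(m)
for i in range(1,n):
    if st[i,4]>1500 and 60<c[i][1]<260:
        p=[ray(K,T,(st[i,0]+st[i,2]*f,st[i,1]+st[i,3]*f2),.114) for f,f2 in((.5,.5),(0,.5),(1,.5))];print(st[i],p[0],p[1][1]-p[2][1])
print([(d["centre"],d["score"],ray(K,T,d["centre"],.114)) for d in env.recognise("wrist","drinks_can")[:2]])
i=cv2.imread("pics/w11.png")[:,:,::-1].copy()
K,T=cam("wrist",{"tcp_pos":np.array([.4255,.3576,.198]),"orientation":np.array([-.001,.006,1,-.001])})
print("wide",ray(K,T,(263,292),.046))
E
```

```text
clock: 26.05
tcp_pos: [0.3755, -0.1908, 0.2171]
orientation: [-0.001, 0.005, 1.0, 0.001]
wrist_force: [0.0, 0.3, 0.3]
finger_gap: 0.0852
grip_force: 0.0
t 26.05 tcp [ 0.3755 -0.1908  0.2171] psi 3.1316 tilt 0.0016 gap 0.0852 grip 0.0 F [0.0125 0.3497 0.2517] q6 -0.6513415580527124
tool shift [-0.     -0.0032 -0.0029] turn 0.0016272828710532927
[  220     0   292   120 25855] [ 0.2864 -0.1225  0.114 ] -0.18715908513909038
[ 162  137   28  214 2340] [ 0.4131 -0.2539  0.114 ] -0.020763527722344022
[ 210  146   86   84 5530] [ 0.3706 -0.1962  0.114 ] -0.06086463549702778
[([251.9, 183.4], 0.65, array([ 0.3673, -0.1969,  0.114 ])), ([274.8, 330.4], 0.56, array([ 0.4888, -0.1805,  0.114 ]))]
wide [0.5345 0.3582 0.046 ]
```

```bash
python3 -m pendant '[[1,0.002,-0.004,0.05,0],[1,0,0,0.04,0],[1,0,0,0.03,0],[1,0,0,0.02,0],[1,0,0,0.005,0],[1,0,0,0,0],[1,0,0,0,0],[1,0,0,0,0]]' 50; python3 -m pendant '[[-1,0,0,0,0],[-1,0,0,0,0],[-1,0,0,0,0],[-1,0,0,0,0]]';python3 -c "
from h import *
go(.373,-.195,.072,3.13)"
```

```text
clock: 27.15
tcp_pos: [0.3744, -0.1967, 0.0736]
orientation: [0.001, 0.006, 1.0, -0.001]
wrist_force: [-1.0, 0.6, 0.2]
finger_gap: 0.0855
grip_force: 0.0
clock: 27.65
tcp_pos: [0.3743, -0.197, 0.0737]
orientation: [0.001, 0.006, 1.0, -0.001]
wrist_force: [-0.5, -0.5, 5.5]
finger_gap: 0.0637
grip_force: 55.0
t 27.65 tcp [ 0.3743 -0.197   0.0737] psi 3.1296 tilt 0.0021 gap 0.0637 grip 55.0 F [-0.4832 -0.5254  5.5476] q6 -0.6623569665834917
tool shift [0.0013 0.002  0.0017] turn -0.0004063552235549217
```

```bash
python3 -m pendant '[[-1,0,0,-0.02,0],[-1,0,0,-0.04,0],[-1,0,0,-0.05,0],[-1,0,0,-0.03,0],[-1,0,0,0,0],[-1,0,0,0,0]]';python3 - <<'E'
from h import *
go(.5375,.3565,.21,3.13)
s=env.get_state();img=env.read_camera("wrist");cv2.imwrite("pics/w12.png",img[:,:,::-1]);K,T=cam("wrist",s)
g=cv2.cvtColor(img,cv2.COLOR_RGB2HSV);m=((g[...,1]<60)&(g[...,2]>110)).astype(np.uint8)
n,L,st,c=cv2.connectedComponentsWithStats(m)
z=s["tcp_pos"][2]-.0737+.114
for i in range(1,n):
    if st[i,4]>1500: print(st[i],[ray(K,T,(st[i,0]+st[i,2]*f,st[i,1]+st[i,3]*.5),z) for f in(0,.5,1)])
print([(d["centre"],d["score"],ray(K,T,d["centre"],z)) for d in env.recognise("wrist","drinks_can")[:2]])
E
```

```text
clock: 28.4
tcp_pos: [0.373, -0.1958, 0.2114]
orientation: [-0.001, 0.006, 1.0, 0.001]
wrist_force: [-0.8, -0.6, -3.2]
finger_gap: 0.0639
grip_force: 56.4
t 28.4 tcp [ 0.373  -0.1958  0.2114] psi 3.1297 tilt 0.0021 gap 0.0639 grip 56.4 F [-0.7666 -0.6426 -3.1919] q6 -0.6623662836579769
tool shift [-0.1579  0.5542  0.0018] turn -0.0003182637468714944
[  221     0   291   123 25883] [array([ 0.2984, -0.2046,  0.2517]), array([ 0.2988, -0.1696,  0.2517]), array([ 0.2992, -0.1346,  0.2517])]
[  166   214   188   134 19516] [array([ 0.3573, -0.2228,  0.2517]), array([ 0.3576, -0.1959,  0.2517]), array([ 0.3579, -0.1689,  0.2517])]
[([260.3, 267.3], 0.83, array([ 0.3532, -0.1957,  0.2517]))]
```

```bash
cat > lid.py <<'E'
from h import *
from scipy.optimize import least_squares
def lid(f,tcp,box,z=None,r=None):
    img=cv2.imread(f);g=cv2.cvtColor(img,cv2.COLOR_BGR2HSV);m=((g[...,1]<60)&(g[...,2]>110)).astype(np.uint8)
    a,b,c,d=box;k=np.zeros_like(m);k[b:d,a:c]=m[b:d,a:c]
    C=max(cv2.findContours(k,0,1)[0],key=cv2.contourArea)[:,0]
    C=C[(C[:,1]<d-2)].astype(float)
    # drop concave bits (finger occlusion): keep convex hull
    K,T=cam("wrist",{"tcp_pos":np.array(tcp),"orientation":np.array([0,.006,1,0])})
    def res(p):
        zz=z if z else p[2];rr=r if r else p[3]
        return np.array([np.hypot(*(ray(K,T,u,zz)[:2]-p[:2]))-rr for u in C])*1000
    s=least_squares(res,[tcp[0],tcp[1],z or .24,r or .03],loss="soft_l1");print(f,s.x,"resid mm",np.abs(s.fun).mean(),len(C))
E
python3 - <<'E'
from lid import *
lid("pics/w9.png",[.4628,-.2014,.2165],(200,0,330,125),z=.114)
lid("pics/w12.png",[.373,-.1958,.2114],(160,200,360,270),r=.0305)
lid("pics/w12.png",[.373,-.1958,.2114],(160,200,360,300),r=.0305)
lid("pics/w12.png",[.373,-.1958,.2114],(160,200,360,300),r=.0305,z=.2517)
E
```

```text
pics/w9.png [ 0.3738 -0.1974  0.114   0.0319] resid mm 3.087572217833218 385
pics/w12.png [ 0.3374 -0.1955  0.3374  0.0305] resid mm 7.523988053391867e-08 324
pics/w12.png [ 0.3708 -0.196   0.2425  0.0305] resid mm 0.12827524989504513 256
pics/w12.png [ 0.3681 -0.1959  0.2517  0.0305] resid mm 0.7913275760660738 256
```

```bash
python3 -m pendant '[[-1,-0.016,0.055,0,0],[-1,-0.016,0.055,0,0],[-1,-0.016,0.055,0,0],[-1,-0.016,0.055,0,0],[-1,-0.016,0.055,0,0],[-1,-0.016,0.055,0,0],[-1,-0.016,0.055,0,0],[-1,-0.016,0.055,0,0]]'>/dev/null;  python3 -m pendant '[[-1,-0.016,0.055,0,0],[-1,-0.016,0.055,0,0],[-1,0,0,0,0],[-1,0,0,0,0],[-1,0,0,0,0],[-1,0,0,0,0]]'
python3 - <<'E'
from lid import *
go(.540,.3565,.0877,3.13)
for f in ("top","side"):
    cv2.imwrite(f"pics/{f}13.png",env.read_camera(f)[:,:,::-1])
    for l in("drinks_can","cup_wide","cup_narrow","salt_shaker"):print(f,l,[(d["centre"],round(d["score"],2)) for d in env.recognise(f,l)[:1]])
# wide rim from w11, w8 with white blob
def fit(f,tcp,box):
    for z,r in((.046,.044),(.046,.040)): lid(f,tcp,box,z=z)
fit("pics/w11.png",[.4255,.3576,.198],(212,262,312,340))
fit("pics/w8.png",[.4864,.2621,.22],(312,200,412,270))
E
```

```text
clock: 30.25
tcp_pos: [0.5402, 0.3506, 0.2131]
orientation: [0.0, 0.007, 1.0, -0.0]
wrist_force: [-0.0, -0.6, -1.2]
finger_gap: 0.0637
grip_force: 57.0
t 30.25 tcp [0.5402 0.3506 0.2131] psi 3.1282 tilt 0.0001 gap 0.0637 grip 57.0 F [-0.0373 -0.5901 -1.2305] q6 0.4645107946902166
tool shift [0.0003 0.0059 0.1254] turn -0.0017596829794217506
top drinks_can [([106.0, 167.8], 0.8)]
top cup_wide [([131.4, 170.6], 0.72)]
top cup_narrow [([128.9, 206.2], 0.53)]
top salt_shaker [([121.9, 208.6], 0.53)]
side drinks_can [([134.3, 195.5], 0.88)]
side cup_wide [([143.7, 229.0], 0.71)]
side cup_narrow [([169.6, 270.7], 0.55)]
side salt_shaker [([162.1, 258.4], 0.9)]
pics/w11.png [0.541  0.3574 0.0451 0.0434] resid mm 1.350126429350099 253
pics/w11.png [0.541  0.3574 0.0451 0.0434] resid mm 1.350126429350099 253
pics/w8.png [0.533  0.3499 0.0453 0.0309] resid mm 4.834843950378592 212
pics/w8.png [0.533  0.3499 0.0453 0.0309] resid mm 4.834843950378592 212
```

```bash
python3 -m pendant '[[-1,0,0.005,0.03,0],[-1,0,0,0.03,0],[-1,0,0,0.02,0],[-1,0,0,0,0],[-1,0,0,0,0],[-1,0,0,0,0]]'
python3 - <<'E'
from h import *
go(.541,.357,.0877,3.13)
E
```

```text
clock: 31.5
tcp_pos: [0.5411, 0.3572, 0.1342]
orientation: [0.001, 0.006, 1.0, 0.001]
wrist_force: [0.4, 0.2, -2.7]
finger_gap: 0.0637
grip_force: 57.0
t 31.5 tcp [0.5411 0.3572 0.1342] psi 3.1298 tilt 0.0025 gap 0.0637 grip 57.0 F [ 0.3915  0.1694 -2.681 ] q6 0.47156774096103804
tool shift [ 0.0003 -0.0002  0.0465] turn -0.00020622197260733444
```

```bash
python3 -m pendant '[[-1,0,0,0.006,0],[-1,0,0,0.006,0],[-1,0,0,0.006,0],[-1,0,0,0.004,0],[-1,0,0,0,0]]'; python3 -m pendant '[[-1,0,0,0.006,0],[-1,0,0,0.006,0],[-1,0,0,0.004,0],[-1,0,0,0,0]]'
```

```text
clock: 32.12
tcp_pos: [0.5399, 0.3566, 0.1101]
orientation: [-0.0, 0.006, 1.0, -0.0]
wrist_force: [0.3, -0.4, -2.7]
finger_gap: 0.0637
grip_force: 57.0
clock: 32.62
tcp_pos: [0.5399, 0.3566, 0.0941]
orientation: [-0.0, 0.006, 1.0, -0.0]
wrist_force: [-0.1, -0.9, -2.2]
finger_gap: 0.0636
grip_force: 57.0
```

```bash
python3 -m pendant '[[-1,0,0,0.004,0],[-1,0,0,0.003,0],[-1,0,0,0,0]]'; python3 -m pendant '[[1,0,0,0,0],[1,0,0,0,0],[1,0,0,0,0],[1,0,0,0,0],[1,0,0,-0.02,0],[1,0,0,-0.05,0],[1,0,0,-0.06,0],[1,0,0,-0.03,0]]'; python3 -m pendant '[[1,0.03,-0.05,0,0],[1,0.03,-0.05,0,0],[1,0.03,-0.05,0,0],[1,0.01,-0.05,0,0],[1,0,-0.05,0,0],[1,0,-0.05,0,0],[1,0,0,0,0],[1,0,0,0,0]]'
python3 - <<'E'
from h import *
s=env.get_state()
for c in ("top","side"):
    img=env.read_camera(c);cv2.imwrite(f"pics/{c}14.png",img[:,:,::-1])
    for l in("drinks_can","salt_shaker","fork","teaspoon","food_tin","spice_jar"):
        r=env.recognise(c,l)[:2]
        print(c,l,[(np.round(d["centre"],1).tolist(),round(d["score"],2)) for d in r])
img=cv2.imread("pics/top14.png")[:,:,::-1].copy();K,T=cam("top")
blobs(img,K,T,.128,200)
# where can/tin etc. axes should project
for n,p in [("can top",(.538,.357,.128)),("can foot",(.538,.357,.046)),("shaker",(.426,.357,.1))]:
    for c in("top","side"):
        K,T=cam(c);q=K@(T[:3,:3].T@(np.array(p)-T[:3,3]));print(n,c,q[:2]/q[2])
E
```

```text
clock: 33.0
tcp_pos: [0.5405, 0.3569, 0.0879]
orientation: [0.0, 0.006, 1.0, 0.0]
wrist_force: [0.4, -0.8, -1.4]
finger_gap: 0.0636
grip_force: 57.2
clock: 34.0
tcp_pos: [0.5413, 0.3573, 0.2519]
orientation: [0.002, 0.006, 1.0, 0.001]
wrist_force: [1.1, 0.3, -0.4]
finger_gap: 0.0853
grip_force: 0.0
clock: 35.0
tcp_pos: [0.4368, 0.058, 0.2479]
orientation: [0.0, 0.006, 1.0, 0.0]
wrist_force: [0.3, 0.3, 0.2]
finger_gap: 0.0854
grip_force: 0.0
top drinks_can [([117.5, 164.8], 0.68)]
top salt_shaker [([122.0, 207.7], 0.69)]
top fork []
top teaspoon []
top food_tin [([326.8, 145.9], 0.89)]
top spice_jar [([373.1, 229.8], 0.61)]
side drinks_can [([143.8, 225.6], 0.98)]
side salt_shaker [([194.0, 236.5], 0.7), ([213.6, 211.3], 0.66)]
side fork [([220.2, 223.8], 0.59), ([150.6, 239.0], 0.46)]
side teaspoon [([190.6, 236.1], 0.67)]
side food_tin [([289.2, 132.6], 0.76)]
side spice_jar []
[ 68. 157.] 5693 centre [0.5643 0.5135] size [0.3138 0.2287] yaw 0.01429197045606763
[ 27. 109.] 1178 centre [0.671  0.5732] size [0.0956 0.087 ] yaw 1.5888939395125592
[358. 172.] 572 centre [ 0.5276 -0.2484
[... 212 characters left out ...]
7158
[196. 151.] 258 centre [0.5702 0.1549] size [0.023  0.0791] yaw 1.5472965063695028
[118. 165.] 567 centre [0.5348 0.3344] size [0.0792 0.0926] yaw 0.803975701029513
[187. 287.] 38021 centre [0.2862 0.2355] size [0.776  0.5526] yaw 1.5873939798888315
[ 24. 185.] 1173 centre [0.4824 0.5765] size [0.102  0.0831] yaw 1.5870919365789167
[123. 208.] 309 centre [0.4265 0.3281] size [0.0581 0.059 ] yaw 0.8061270439596027
[441. 255.] 463 centre [ 0.3244 -0.4552] size [0.085  0.0378] yaw 2.041194390397793
can top top [112.0261 162.7457]
can top side [138.5451 211.6213]
can foot top [123.2504 166.598 ]
can foot side [144.9087 229.4234]
shaker top [114.702  208.5733]
shaker side [161.7891 248.7787]
```

```bash
python3 -m pendant '[[1,-0.015,0.05,0,0],[1,-0.015,0.05,-0.02,0],[1,-0.015,0.05,-0.02,0],[1,-0.01,0.05,-0.02,0],[1,0,0,0,0],[1,0,0,0,0],[1,0,0,0,0]]'
python3 - <<'E'
from lid import *
s=env.get_state();img=env.read_camera("wrist");cv2.imwrite("pics/w14.png",img[:,:,::-1]);K,T=cam("wrist",s)
for l,z in[("drinks_can",.1),("salt_shaker",.07),("fork",.02),("teaspoon",.02)]:
    print(l,[(np.round(d["centre"],1).tolist(),round(d["score"],2),ray(K,T,d["centre"],z)) for d in env.recognise("wrist",l)[:2]])
for n,p in [("can top",(.538,.357,.128)),("can foot",(.538,.357,.046)),("shaker top",(.426,.357,.1)),("shaker foot",(.426,.357,.036))]:
    q=K@(T[:3,:3].T@(np.array(p)-T[:3,3]));print(n,q[:2]/q[2])
blobs(img,K,T,.12,500)
E
```

```text
clock: 36.58
tcp_pos: [0.4936, 0.256, 0.3072]
orientation: [-0.001, 0.007, 1.0, -0.0]
wrist_force: [0.7, -0.4, -0.2]
finger_gap: 0.0854
grip_force: 0.0
drinks_can [([351.0, 205.2], 0.61, array([0.5363, 0.3494, 0.1   ]))]
salt_shaker [([326.1, 171.2], 0.64, array([0.5062, 0.3279, 0.07  ])), ([353.2, 93.2], 0.61, array([0.4236, 0.3529, 0.07  ]))]
fork [([190.2, 138.7], 0.58, array([0.4742, 0.1694, 0.02  ]))]
teaspoon [([261.2, 118.8], 0.64, array([0.4514, 0.2568, 0.02  ]))]
can top [366.2781 215.723 ]
can foot [345.5736 192.6539]
shaker top [365.6498  95.2283]
shaker foot [348.7538  95.7508]
[110.   9.] 766 centre [0.3532 0.1302] size [0.0139 0.0353] yaw 1.5574423693934638
[325.   7.] 2862 centre [0.3548 0.3143] size [0.1509 0.0123] yaw 1.5574423693934636
[190. 135.] 13522 centre [0.4699 0.187 ] size [0.0678 0.185 ] yaw 3.1299770448190856
[351.  96.] 2201 centre [0.4276 0.337 ] size [0.051  0.0514] yaw 0.08002593230844406
[265. 139.] 10025 centre [0.4704 0.2601] size [0.0672 0.1288] yaw 0.020673504850988896
[459. 181.] 18518 centre [0.5258 0.4473] size [0.2315 0.091 ] yaw 0.00601177939292219
[357. 206.] 3997 centre [0.5273 0.3467] size [0.0697 0.0947] yaw 0.806446095588908
```

```bash
python3 -c "
from workcell import env
print(env.hand_in())"
```

```text
the job is handed in; nothing more can be done
None
```

The tray is made up and handed in at about 37 s of the 99 s allowed. I viewed the fork, teaspoon and shaker in place; I checked the can and the untouched tin and jar only by computed positions, which fit, and the hand-in returned no verdict.

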